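Pin the pack of drilled boards on the jig

TASK

The three drilled sample boards lie askew in a pile on the pinning jig. Square them up so that their holes line up, put the steel pin from the wooden rest through all three, and feel round with its tip for the off-centre bore of the bush hidden in the jig below; then press the pin home until its collar sits on the top board and let go. Go gently: never load the jig with more than 30 N, and do not disturb the thread spool, sanding block and whetstone.

Things in the scene. Friction and masses are not known exactly. Their poses are not given: they have to be found in the camera images.
- jig_top (a point): Centre of the jig's flat top face, z up, 40 mm above the table. A round opening 24 mm wide, centred here, goes through the 6 mm thick top wall. Just under it a clamped, immovable steel bush (flat top 6 mm below this point) closes the opening, but for its round bore, 12 mm wide and 18 mm deep, whose axis lies 5.5 mm off the middle, in any direction.
- jig: The whole jig with its bush: aluminium pillar (50 x 50 mm in x and y) on a 100 x 100 x 8 mm steel foot plate fixed to the table; origin on the table under the pillar's centre, axes as for jig_top. The boards hide the bush and the bore's direction is not reported: feel for it with the pin's tip in the opening; the pinned boards slide along easily with the pin.
- pin_grip (a point): Middle of the pin's round grip, 83 mm above the tip; the grip is 16 mm thick and 46 mm long (60 to 106 mm above the tip). The pin stands upright in a blind hole (12.5 mm wide, 20 mm deep) of a wooden rest (70 x 70 x 28 mm, fixed to the table).
- pin_tip (a point): Centre of the pin's flat lower end. Fully home, with the collar on the pack of three boards, it is 20 mm below the jig's top face.
- pin: The steel pin (about 120 g), round about its z axis, which points up; origin at the centre of its tip. Shank 10 mm thick, 56 mm long, its last 3 mm tapering to a flat tip 7 mm wide; above the shank a collar 22 mm wide and 4 mm thick, then the grip.
- board_low_center (a point): Centre of the lowest board, half-way up its hole: loose wooden board, 60 x 60 x 12 mm (x, y, z up), about 40 g, with a 12 mm hole through its middle. Lies on the jig, up to 5 mm off the jig's centre in x and y and 0.1 rad turned; overhangs the pillar, so fingers can pass down beside pile and pillar.
- board_mid_center (a point): Centre of the middle board, half-way up its hole: loose wooden board, 60 x 60 x 12 mm (x, y, z up), about 40 g, with a 12 mm hole through its middle. Lies on the board below, up to 5 mm off the jig's centre in x and y and 0.1 rad turned; overhangs the pillar, so fingers can pass down beside pile and pillar.
- board_top_center (a point): Centre of the top board, half-way up its hole: loose wooden board, 60 x 60 x 12 mm (x, y, z up), about 40 g, with a 12 mm hole through its middle. Lies on the board below, up to 5 mm off the jig's centre in x and y and 0.1 rad turned; overhangs the pillar, so fingers can pass down beside pile and pillar.
- thread_spool: Bystander, to be left alone: small thread spool standing upright, 31 mm across, 40 mm high; origin at the centre of its underside.
- sanding_block: Bystander, to be left alone: sanding block of wood, 46 x 76 x 26 mm; origin at the centre of its underside.
- whetstone: Bystander, to be left alone: loose grey whetstone on the right of the table (not those on the red mat), 58 x 100 x 46 mm; origin at the centre of its underside.

How it is judged:
On the way:
1. the pin's tip is down in the jig's opening with all three boards round the pin (z of pin_tip in the frame of jig_top below -0.003 m and horizontal distance between pin_tip and jig_top below 0.012 m and horizontal distance between each of board_low_center, board_mid_center, board_top_center and pin_tip below 0.006 m), for 0.05 s.
At the end, for the whole second after the job is handed in: Pin upright (within 0.1 rad), released, at rest, its tip at least 17 mm under the jig's top face (home is 20) and within 12 mm of its middle; the three boards flat (0.06 rad) in their order on the jig (each within 3 mm of its height), their centres within 4 mm of the tip, seen from above (z of pin_tip in the frame of jig_top below -0.017 m and horizontal distance between pin_tip and jig_top below 0.012 m and angle between pin_grip's own z axis and vertical below 0.1 rad and horizontal distance between each of board_low_center, board_mid_center, board_top_center and pin_tip below 0.004 m and angle between each of board_low_center, board_mid_center, board_top_center's own z axis and vertical below 0.06 rad and z of board_low_center in the frame of jig_top between 0.003 and 0.009 m and z of board_mid_center in the frame of jig_top between 0.015 and 0.021 m and z of board_top_center in the frame of jig_top between 0.027 and 0.033 m and linear speed of pin below 0.01 m/s); the robot touches nothing.
It fails at once if the jig is loaded with more than 30 N (contact force between jig and anything else above 30 N).
It fails at once if the thread spool is moved by more than 20 mm (distance of thread_spool from where it was at the start of the episode above 0.02 m).
It fails at once if the sanding block is moved by more than 20 mm (distance of sanding_block from where it was at the start of the episode above 0.02 m).
It fails at once if the whetstone is moved by more than 20 mm (distance of whetstone from where it was at the start of the episode above 0.02 m).
It also fails if it takes over 72 s, if anything falls off the work surface, if the arm or the gripper's body presses on something with over 40 N, if the wrist force passes 120 N, or if a joint passes its speed limit or range.

ROBOT

A 6-joint arm with a two-finger parallel gripper is mounted at the origin on a cart in front of the work surface, level with it; the furniture and walls round the work are solid. World frame = base frame: x ahead of the robot, y to its left, z up, the work surface at z = 0. Lengths are in m, angles in rad, forces in N, time in s.
With the tool pointing down it reaches from about 0.35 to 0.85 m from the base axis. Payload 8.1 kg.
Tool frame: the origin (TCP) lies between the finger pads; the fingertips stand 14 mm ahead of it and the grasp point (between the pads) lies 5 mm behind it; z points along the fingers, y is the line along which they close (so a half turn about z gives the same grasp; the last joint's range is limited). The gripper opens to 93 mm and grips with 3 to 60 N. Pads are 15 mm wide; open, the fingers measure 128 mm over their backs; the gripper's body (75 mm by 188 mm) begins 65 mm behind the grasp point.
Start: joints at [1.199, 0.13, 1.488, -0, 1.523, -0.085], TCP at [0.17, 0.576, 0.233] pointing down, gripper open.
Joint ranges: [-2.96, 2.96], [-0.89, 2.26], [0.02, 2.5], [-1.34, 4.48], [0, 2.73], [-2.66, 2.66]. Speed limits (rad/s): [2.39, 2.39, 2.79, 3.14, 3.14, 3.14].

INTERFACE

Orientations are given as a rotation vector (axis times angle).
In Python, from plant import robot gives the robot as it stands.
- The arm moves only by the tool arm_command, never from a script. Its argument "targets" is a list of rows, each an object of numbers: "x", "y", "z": the shift along the world's x, y, z in units of 500 mm (1.0 is 500 mm); "rx", "ry", "rz": the turn, a rotation vector about the world's x, y, z in units of 2 rad (1.0 is 2 rad); "claw": the closure in counts, from 0 (fully open) to 255 (shut). In form: [{"x": .., "y": .., "z": .., "rx": .., "ry": .., "rz": .., "claw": ..}, ...]. A call has 1 to 10 rows; each row is the pose to reach, as a shift and turn from the pose commanded when the call began; what a row does not reach only later rows make up. A row lasts 1/12 s, in which the tool goes at most 41.7 mm and 7.16 degrees, less where a joint would pass 70% of its speed; a pose out of reach is approached as far as the arm can. A call with a number of a shift or a turn outside -1 to 1 is refused whole. A call with a gripper value outside its range is refused whole. The fingers move at their own pace and stop on an object; "squeeze" is the grip in N (left out, the last holds). Time passes only in rows, so rows that repeat a pose let the fingers close. It gives the time, the measured TCP pose, the force, the opening and the grip force at its end, in the units of the state.
- robot.read_state(): the state, without advancing time (a new reading comes with each control period).
- robot.read_camera(name): name is "scene" or "top"; returns (picture, depth): 400x640x3 uint8, red, green, blue; 400x640 float32, m along the optical axis (not along the pixel's ray), 0 where there is no reading.
- robot.get_calibration(name): a dict with "intrinsics" (3x3 intrinsics, pixels), "origin" and "orientation" of the camera in the world. Camera axes: x right, y up, looking along -z (the intrinsics and any distortion apply to the point x, -y, -z); pixel columns grow to the right and rows downward; lengths in m; the calibration is good to about 2 mm. A picture is of the moment at which its call begins. get_calibration takes no time and is no camera call.
- robot.close_job(): hands the job in; it is judged then, once.
The state is a dict: "t": time; "q": joint angles; "dq": joint speeds; "joint_torque": joint torques, N m; "tool_pos": TCP position; "orientation": TCP orientation; "force": force on the tool from outside, world axes, zero at the start; "wrist_torque": the same for the moment, N m; "opening": finger opening in m; "gripper_force": force on a finger pad.
Only numpy, scipy, OpenCV 4.12 (cv2) and the standard library are available. Lean on these libraries where they do the work, as an engineer would, in place of code of your own. Each camera call takes 0.05 s, during which the arm holds its last target. There are 200 camera calls.

## Working session

There is one attempt and no reset: what is moved stays moved. The work goes in short steps, Python scripts to look and compute and a tool call to move; the robot and the scene stay as the last step left them, time stands still between calls to the robot, and variables do not carry over. Pictures are saved under pics/ and viewed, at most 10 in all, crops included, and the job is handed in when it is done.

Besides the shell and the picture viewer there is one more tool, called after ">>>" by a JSON object that holds its "op" and its "data", one argument or row to a line. arm_command: Moves the arm, as the interface text tells. Shifts and turns lie within -1 to 1; 1 stands for 500 mm of shift or 2 rad of turn. Its arguments: {"type":"object","properties":{"targets":{"type":"array","items":{"type":"object","properties":{"x":{"type":"number","minimum":-1,"maximum":1},"y":{"type":"number","minimum":-1,"maximum":1},"z":{"type":"number","minimum":-1,"maximum":1},"rx":{"type":"number","minimum":-1,"maximum":1},"ry":{"type":"number","minimum":-1,"maximum":1},"rz":{"type":"number","minimum":-1,"maximum":1},"claw":{"type":"number"}}}},"squeeze":{"type":"number"}},"required":["targets"]}

```bash
mkdir -p pics; ls
cat > h.py <<'E'
import numpy as np, cv2
from plant import robot
np.set_printoptions(precision=4,suppress=True)
def world(name,depth):
    c=robot.get_calibration(name);K=np.array(c["intrinsics"]);o=np.array(c["origin"]);R=np.array(c["orientation"])
    if R.shape!=(3,3): R=cv2.Rodrigues(R.astype(float))[0]
    v,u=np.mgrid[0:depth.shape[0],0:depth.shape[1]]
    d=depth.astype(float)
    P=np.stack([(u-K[0,2])/K[0,0]*d,-(v-K[1,2])/K[1,1]*d,-d],-1)
    W=P@R.T+o; W[depth==0]=np.nan
    return W
def snap(name,save=None):
    im,d=robot.read_camera(name); W=world(name,d)
    if save: cv2.imwrite(save,im[:,:,::-1])
    return im,d,W
E
python3 - <<'E'
from h import *
for n in("top","scene"):
    im,d,W=snap(n,f"pics/{n}0.png"); np.savez(f"{n}0.npz",im=im,W=W); print({k:v for k,v in robot.get_calibration(n).items()})
print(robot.read_state())
E
```

```text
pics
{'intrinsics': array([[515.0591,   0.    , 326.1031],
       [  0.    , 515.0591, 201.1758],
       [  0.    ,   0.    ,   1.    ]]), 'origin': array([ 0.4876, -0.0546,  1.6603]), 'orientation': array([ 0.0408, -0.0444, -1.5557])}
{'intrinsics': array([[452.4152,   0.    , 317.827 ],
       [  0.    , 452.4152, 199.5759],
       [  0.    ,   0.    ,   1.    ]]), 'origin': array([ 0.1197, -0.9031,  0.5661]), 'orientation': array([ 1.0742, -0.2786, -0.4528])}
{'t': 0.1, 'q': array([ 1.1986,  0.1311,  1.4892,  0.    ,  1.523 , -0.0854]), 'dq': array([ 0.0006, -0.0009, -0.0027, -0.0006,  0.0013,  0.0004]), 'joint_torque': array([  0.0012, -56.1346, -49.3093,   0.077 ,   0.0292,  -0.0001]), 'tool_pos': array([0.1695, 0.575 , 0.2317]), 'orientation': array([-0.4489, -3.1089,  0.0026]), 'force': array([ 0.5246,  0.0326, -0.411 ]), 'wrist_torque': array([-0.0024, -0.0195,  0.0021]), 'gripper_force': 0.0, 'opening': 0.09312834666354755}
```

View pics/top0.png

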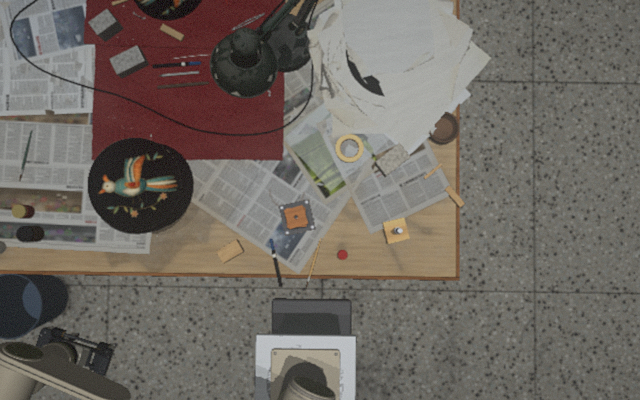

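View pics/scene0.png

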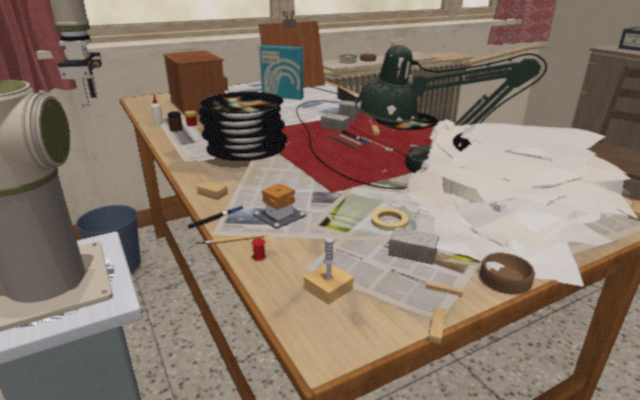

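The top view shows the jig with boards at about (296,216), the rest with pin at (397,231), spool (342,254), sanding block (230,250) and whetstone (390,159). The scene view confirms this: pile at (278,197), pin at (329,258).

Run:
```python
from h import *
t=np.load("top0.npz");s=np.load("scene0.npz")
def crop(n,f,u0,u1,v0,v1,k): return cv2.resize(f["im"][v0:v1,u0:u1,::-1],None,fx=k,fy=k,interpolation=cv2.INTER_CUBIC)
a=crop("t",t,270,320,190,245,7);b=crop("t",t,375,420,205,260,7)
c=crop("s",s,240,310,170,240,5.5);c=c[:385]
H=385; out=np.hstack([x if x.shape[0]==H else cv2.copyMakeBorder(x,0,H-x.shape[0],0,0,cv2.BORDER_CONSTANT) for x in (a[:H],b[:H])]); 
cv2.imwrite("pics/c1.png",out);cv2.imwrite("pics/c2.png",np.hstack([c,crop("s",s,295,365,230,300,5.5)[:385]]))
def comp(W,x0,x1,y0,y1,z0,z1,nm):
    m=(W[...,0]>x0)&(W[...,0]<x1)&(W[...,1]>y0)&(W[...,1]<y1)&(W[...,2]>z0)&(W[...,2]<z1)
    p=W[m]; 
    if len(p)<4: print(nm,len(p));return
    r=cv2.minAreaRect((p[:,:2]*1000).astype(np.float32))
    print(nm,len(p),"mean",p.mean(0),"rect",r)
for W,n in((t["W"],"top"),(s["W"],"scene")):
    if n=="top":
        for (u,v) in((296,216),(397,231),(342,254),(230,250),(390,159)): print(u,v,W[v,u])
    else:
        for (u,v) in((278,193),(329,243),(328,283),(259,248)): print(u,v,W[v,u])
```

```text
296 216 [0.5276 0.0363 0.0404]
397 231 [ 0.4853 -0.272   0.1098]
342 254 [ 0.4108 -0.1099  0.0411]
230 250 [0.4174 0.2442 0.0232]
390 159 [ 0.7107 -0.2564  0.0523]
278 193 [0.5182 0.0176 0.0748]
329 243 [ 0.4854 -0.2869  0.1096]
328 283 [ 0.4777 -0.2983  0.0275]
259 248 [ 0.4072 -0.1233  0.0296]
```

View pics/c1.png

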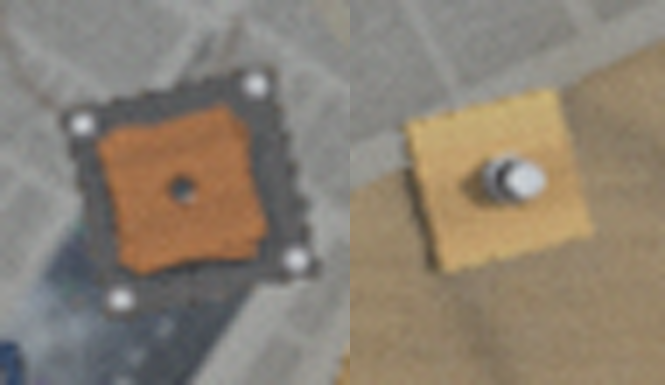

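View pics/c2.png

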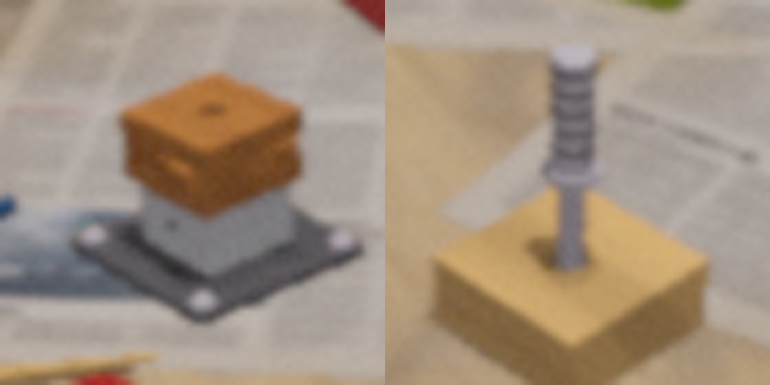

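```bash
cat >> h.py <<'E'
def ray(name,u,v,z):
    c=robot.get_calibration(name);K=np.array(c["intrinsics"]);o=np.array(c["origin"]);R=cv2.Rodrigues(np.array(c["orientation"],float))[0]
    d=R@np.array([(u-K[0,2])/K[0,0],-(v-K[1,2])/K[1,1],-1]); return o+d*(z-o[2])/d[2]
E
python3 - <<'E'
from h import *
c=lambda x,k,o:(x+.5)/k-.5+o
S=[ray("top",c(x,7,270),c(y,7,190),.009) for x,y in((82,123),(256,85),(296,258),(121,298))]
print("jig top screws",np.array(S),np.mean(S,0))
e=[S[1]-S[0],S[2]-S[3],S[0]-S[3],S[1]-S[2]]
print("yaw",[np.degrees(np.arctan2(v[1],v[0])) for v in e],[np.linalg.norm(v) for v in e])
Q=[ray("scene",c(x,5.5,240),c(y,5.5,170),.009) for x,y in((95,235),(203,300),(344,241))]
print("jig scene",np.array(Q),(Q[0]+Q[2])/2)
print("hole top",ray("top",c(183,7,270),c(189,7,190),.076),"scene",ray("scene",c(212,5.5,240),c(109,5.5,170),.076))
print("top board corners scene",[ray("scene",c(x,5.5,240),c(y,5.5,170),.076) for x,y in((122,120),(217,73),(302,118),(208,155))])
print("pin top",ray("top",c(523-350,7,375),c(181,7,205),.106+.008),"scene",ray("scene",c(574-385,5.5,295),c(60,5.5,230),.114))
print("rest corners top",[ray("top",c(x-350,7,375),c(y,7,205),.028)for x,y in((406,122),(557,89),(592,236),(441,271))])
print("rest corners scene",[ray("scene",c(x-385,5.5,295),c(y,5.5,230),.028)for x,y in((434,260),(574,187),(708,265),(570,345))])
st=robot.read_state();R=cv2.Rodrigues(st["orientation"])[0];print("R",R,"toolY yaw",np.degrees(np.arctan2(R[1,1],R[0,1])))
E
```

```text
jig top screws [[ 0.5561  0.0857  0.009 ]
 [ 0.5747  0.0063  0.009 ]
 [ 0.4958 -0.0133  0.009 ]
 [ 0.4763  0.0664  0.009 ]] [0.5257 0.0363 0.009 ]
yaw [np.float64(-76.81132564396349), np.float64(-76.29612391120077), np.float64(13.645980092493144), np.float64(13.952216727499907)] [np.float64(0.08158566174008341), np.float64(0.0820179987510565), np.float64(0.08210034555941095), np.float64(0.08136746230109398)]
jig scene [[ 0.4773  0.0644  0.009 ]
 [ 0.4965 -0.0151  0.009 ]
 [ 0.5764  0.0032  0.009 ]] [0.5269 0.0338 0.009 ]
hole top [0.525  0.0351 0.076 ] scene [0.5259 0.0336 0.076 ]
top board corners scene [array([0.4858, 0.0427, 0.076 ]), array([0.5441, 0.0678, 0.076 ]), array([0.5575, 0.0055, 0.076 ]), array([ 0.5052, -0.0078,  0.076 ])]
pin top [ 0.4871 -0.2783  0.114 ] scene [ 0.4862 -0.2853  0.114 ]
rest corners top [array([ 0.513 , -0.2375,  0.028 ]), array([ 0.5289, -0.3058,  0.028 ]), array([ 0.4627, -0.322 ,  0.028 ]), array([ 0.446 , -0.2539,  0.028 ])]
rest corners scene [array([ 0.4451, -0.2588,  0.028 ]), array([ 0.5113, -0.2442,  0.028 ]), array([ 0.529 , -0.3085,  0.028 ]), array([ 0.4636, -0.3234,  0.028 ])]
R [[-0.9591  0.2829 -0.0006]
 [ 0.2829  0.9591 -0.0016]
 [ 0.0002 -0.0017 -1.    ]] toolY yaw 73.56674034635812
```

>>> {"op": "arm_command", "data": {
  "targets": [
    {"x":0.026,"y":-0.065,"rz":0.0263,"claw":0},
    {"x":0.052,"y":-0.13,"rz":0.0526},
    {"x":0.078,"y":-0.195,"rz":0.0789},
    {"x":0.104,"y":-0.26,"rz":0.1052},
    {"x":0.13,"y":-0.325,"rz":0.1315},
    {"x":0.156,"y":-0.39,"rz":0.1578},
    {"x":0.182,"y":-0.455,"rz":0.1841},
    {"x":0.208,"y":-0.52,"rz":0.2104},
    {"x":0.234,"y":-0.585,"rz":0.2367},
    {"x":0.26,"y":-0.65,"rz":0.2627}
  ]
}}

```text
schema error: expected keys x, y, z, rx, ry, rz, claw
```

>>> {"op": "arm_command", "data": {
  "targets": [
    {"x":0.05,"y":-0.048},
    {"x":0.1,"y":-0.096},
    {"x":0.15,"y":-0.144},
    {"x":0.2,"y":-0.192,"z":-0.02},
    {"x":0.25,"y":-0.24,"z":-0.04},
    {"x":0.3,"y":-0.288,"z":-0.06},
    {"x":0.35,"y":-0.336,"z":-0.08},
    {"x":0.4,"y":-0.384,"z":-0.11},
    {"x":0.453,"y":-0.43,"z":-0.14},
    {"x":0.453,"y":-0.43,"z":-0.14}
  ]
}}

```text
schema error: expected keys x, y, z, rx, ry, rz, claw
```

>>> {"op": "arm_command", "data": {
  "targets": [
    {"x":0.026,"y":-0.065,"z":0,"rx":0,"ry":0,"rz":0.0263,"claw":0},
    {"x":0.052,"y":-0.13,"z":0,"rx":0,"ry":0,"rz":0.0526,"claw":0},
    {"x":0.078,"y":-0.195,"z":0,"rx":0,"ry":0,"rz":0.0789,"claw":0},
    {"x":0.104,"y":-0.26,"z":0,"rx":0,"ry":0,"rz":0.1052,"claw":0},
    {"x":0.13,"y":-0.325,"z":0,"rx":0,"ry":0,"rz":0.1315,"claw":0},
    {"x":0.156,"y":-0.39,"z":0,"rx":0,"ry":0,"rz":0.1578,"claw":0},
    {"x":0.182,"y":-0.455,"z":0,"rx":0,"ry":0,"rz":0.1841,"claw":0},
    {"x":0.208,"y":-0.52,"z":0,"rx":0,"ry":0,"rz":0.2104,"claw":0},
    {"x":0.234,"y":-0.585,"z":0,"rx":0,"ry":0,"rz":0.2367,"claw":0},
    {"x":0.26,"y":-0.65,"z":0,"rx":0,"ry":0,"rz":0.2627,"claw":0}
  ]
}}

```text
t: 0.93
tool_pos: [0.2997, 0.2489, 0.2323]
orientation: [0.379, -3.119, 0.0]
force: [0.3, 0.6, 0.5]
opening: 0.0929
gripper_force: 0.0
```

>>> {"op": "arm_command", "data": {
  "targets": [
    {"x":0.05,"y":-0.048,"z":0,"rx":0,"ry":0,"rz":0,"claw":0},
    {"x":0.1,"y":-0.096,"z":0,"rx":0,"ry":0,"rz":0,"claw":0},
    {"x":0.15,"y":-0.144,"z":0,"rx":0,"ry":0,"rz":0,"claw":0},
    {"x":0.2,"y":-0.192,"z":-0.02,"rx":0,"ry":0,"rz":0,"claw":0},
    {"x":0.25,"y":-0.24,"z":-0.04,"rx":0,"ry":0,"rz":0,"claw":0},
    {"x":0.3,"y":-0.288,"z":-0.06,"rx":0,"ry":0,"rz":0,"claw":0},
    {"x":0.35,"y":-0.336,"z":-0.08,"rx":0,"ry":0,"rz":0,"claw":0},
    {"x":0.4,"y":-0.384,"z":-0.11,"rx":0,"ry":0,"rz":0,"claw":0},
    {"x":0.453,"y":-0.43,"z":-0.14,"rx":0,"ry":0,"rz":0,"claw":0},
    {"x":0.453,"y":-0.43,"z":-0.14,"rx":0,"ry":0,"rz":0,"claw":0}
  ]
}}

```text
t: 1.77
tool_pos: [0.5268, 0.0315, 0.1574]
orientation: [0.368, -3.114, 0.001]
force: [0.4, 0.0, -0.6]
opening: 0.0931
gripper_force: 0.0
```

>>> {"op": "arm_command", "data": {
  "targets": [
    {"x":0,"y":0,"z":-0.05,"rx":0,"ry":0,"rz":0,"claw":0},
    {"x":0,"y":0,"z":-0.1,"rx":0,"ry":0,"rz":0,"claw":0},
    {"x":0,"y":0,"z":-0.1,"rx":0,"ry":0,"rz":0,"claw":0},
    {"x":0,"y":0,"z":-0.1,"rx":0,"ry":0,"rz":0,"claw":0}
  ]
}}

```text
t: 2.1
tool_pos: [0.5244, 0.0358, 0.1113]
orientation: [0.374, -3.115, -0.001]
force: [0.1, 0.9, 0.2]
opening: 0.0932
gripper_force: 0.0
```

```bash
cat > st.py <<'E'
from h import *
s=robot.read_state();R=cv2.Rodrigues(s["orientation"])[0]
print(s["t"],s["tool_pos"],"F",s["force"],"M",s["wrist_torque"],"op",s["opening"],s["gripper_force"],"toolY yaw",np.degrees(np.arctan2(R[1,1],R[0,1])),"zaxis",R[:,2],"q6",s["q"][5])
E
python3 st.py
```

```text
2.1 [0.5244 0.0358 0.1113] F [0.1226 0.9106 0.2325] M [-0.0042 -0.0001  0.0388] op 0.09324372461964639 0.0 toolY yaw 103.67993527675647 zaxis [-0.0043  0.0002 -1.    ] q6 -1.8390702276699378
```

>>> {"op": "arm_command", "data": {
  "targets": [
    {"x":0,"y":-0.002,"z":-0.06,"rx":0,"ry":0,"rz":0,"claw":0},
    {"x":0,"y":-0.002,"z":-0.118,"rx":0,"ry":0,"rz":0,"claw":0},
    {"x":0,"y":-0.002,"z":-0.118,"rx":0,"ry":0,"rz":0,"claw":0},
    {"x":0,"y":-0.002,"z":-0.118,"rx":0,"ry":0,"rz":0,"claw":0}
  ],
  "squeeze": 8
}}

```text
t: 2.43
tool_pos: [0.5255, 0.0348, 0.0541]
orientation: [0.374, -3.117, -0.0]
force: [0.2, 0.3, 0.5]
opening: 0.093
gripper_force: 0.0
```

>>> {"op": "arm_command", "data": {
  "targets": [
    {"x":0,"y":0,"z":0,"rx":0,"ry":0,"rz":0,"claw":255},
    {"x":0,"y":0,"z":0,"rx":0,"ry":0,"rz":0,"claw":255},
    {"x":0,"y":0,"z":0,"rx":0,"ry":0,"rz":0,"claw":255},
    {"x":0,"y":0,"z":0,"rx":0,"ry":0,"rz":0,"claw":255},
    {"x":0,"y":0,"z":0,"rx":0,"ry":0,"rz":0,"claw":255},
    {"x":0,"y":0,"z":0,"rx":0,"ry":0,"rz":0,"claw":255},
    {"x":0,"y":0,"z":0,"rx":0,"ry":0,"rz":0,"claw":255},
    {"x":0,"y":0,"z":0,"rx":0,"ry":0,"rz":0,"claw":255}
  ],
  "squeeze": 8
}}

```text
t: 3.1
tool_pos: [0.5268, 0.0348, 0.0546]
orientation: [-0.374, 3.118, 0.001]
force: [-2.0, 2.4, 6.3]
opening: 0.0624
gripper_force: 7.7
```

```bash
python3 st.py
```

```text
3.1 [0.5268 0.0348 0.0546] F [-2.0124  2.4472  6.2845] M [0.4327 0.1976 0.0675] op 0.06243062127272157 7.729028005851433 toolY yaw 103.6755487090968 zaxis [ 0.0013  0.0005 -1.    ] q6 -1.8411974725017353
```

>>> {"op": "arm_command", "data": {
  "targets": [
    {"x":0,"y":0,"z":0,"rx":0,"ry":0,"rz":0,"claw":255},
    {"x":0,"y":0,"z":0,"rx":0,"ry":0,"rz":0,"claw":255},
    {"x":0,"y":0,"z":0,"rx":0,"ry":0,"rz":0,"claw":255},
    {"x":0,"y":0,"z":0,"rx":0,"ry":0,"rz":0,"claw":255}
  ],
  "squeeze": 10
}}

```text
t: 3.43
tool_pos: [0.5268, 0.0349, 0.0546]
orientation: [-0.374, 3.118, 0.001]
force: [-1.8, 1.9, 6.1]
opening: 0.0619
gripper_force: 9.7
```

```bash
python3 st.py
python3 - <<'E'
from h import *
im,d,W=snap("scene","pics/s1f.png"); np.savez("s1.npz",im=im,W=W)
cv2.imwrite("pics/s1.png",cv2.resize(im[130:250,220:340,::-1],None,fx=5,fy=5,interpolation=cv2.INTER_CUBIC))
E
```

```text
3.4333 [0.5268 0.0349 0.0546] F [-1.8328  1.9324  6.1152] M [0.5436 0.2579 0.0417] op 0.061918416092218494 9.69545631436631 toolY yaw 103.67660636417389 zaxis [ 0.0013  0.0005 -1.    ] q6 -1.8411604308479326
```

View pics/s1.png

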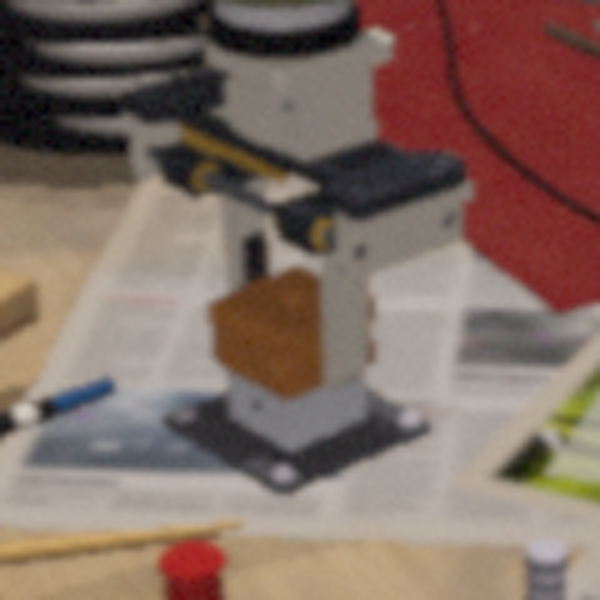

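The picture shows the fingers round the pile at about (290,330), which now looks nearly square; I open, lift, turn 90° and squeeze the other way.

>>> {"op": "arm_command", "data": {
  "targets": [
    {"x":0,"y":0,"z":0,"rx":0,"ry":0,"rz":0,"claw":0},
    {"x":0,"y":0,"z":0,"rx":0,"ry":0,"rz":0,"claw":0},
    {"x":0,"y":0,"z":0,"rx":0,"ry":0,"rz":0,"claw":0},
    {"x":0,"y":0,"z":0.02,"rx":0,"ry":0,"rz":0,"claw":0},
    {"x":0,"y":0,"z":0.06,"rx":0,"ry":0,"rz":0,"claw":0},
    {"x":0,"y":0,"z":0.1,"rx":0,"ry":0,"rz":0,"claw":0},
    {"x":0,"y":0,"z":0.1,"rx":0,"ry":0,"rz":-0.06,"claw":0},
    {"x":0,"y":0,"z":0.1,"rx":0,"ry":0,"rz":-0.12,"claw":0},
    {"x":0,"y":0,"z":0.1,"rx":0,"ry":0,"rz":-0.18,"claw":0},
    {"x":0,"y":0,"z":0.1,"rx":0,"ry":0,"rz":-0.24,"claw":0}
  ]
}}

```text
t: 4.32
tool_pos: [0.5264, 0.0344, 0.1045]
orientation: [0.388, 3.117, -0.0]
force: [-0.6, -0.1, -0.3]
opening: 0.0932
gripper_force: 0.0
```

>>> {"op": "arm_command", "data": {
  "targets": [
    {"x":0,"y":0,"z":0,"rx":0,"ry":0,"rz":-0.0606,"claw":0},
    {"x":0,"y":0,"z":0,"rx":0,"ry":0,"rz":-0.1212,"claw":0},
    {"x":0,"y":0,"z":0,"rx":0,"ry":0,"rz":-0.1818,"claw":0},
    {"x":0,"y":0,"z":0,"rx":0,"ry":0,"rz":-0.2424,"claw":0},
    {"x":0,"y":0,"z":0,"rx":0,"ry":0,"rz":-0.303,"claw":0},
    {"x":0,"y":0,"z":0,"rx":0,"ry":0,"rz":-0.3636,"claw":0},
    {"x":0,"y":0,"z":0,"rx":0,"ry":0,"rz":-0.4242,"claw":0},
    {"x":0,"y":0,"z":0,"rx":0,"ry":0,"rz":-0.4848,"claw":0},
    {"x":0,"y":0,"z":0,"rx":0,"ry":0,"rz":-0.5454,"claw":0},
    {"x":0,"y":0,"z":0,"rx":0,"ry":0,"rz":-0.5454,"claw":0}
  ]
}}

```text
t: 5.15
tool_pos: [0.5263, 0.0344, 0.1042]
orientation: [1.949, 2.464, 0.0]
force: [-0.5, -0.4, 1.1]
opening: 0.093
gripper_force: 0.0
```

>>> {"op": "arm_command", "data": {
  "targets": [
    {"x":0,"y":0,"z":-0.04,"rx":0,"ry":0,"rz":0,"claw":0},
    {"x":0,"y":0,"z":-0.07,"rx":0,"ry":0,"rz":0,"claw":0},
    {"x":0,"y":0,"z":-0.094,"rx":0,"ry":0,"rz":0,"claw":0},
    {"x":0,"y":0,"z":-0.094,"rx":0,"ry":0,"rz":0,"claw":0}
  ]
}}

```text
t: 5.48
tool_pos: [0.5241, 0.0345, 0.054]
orientation: [-1.936, -2.47, 0.004]
force: [-0.5, 1.0, -0.2]
opening: 0.093
gripper_force: 0.0
```

```bash
python3 st.py
```

```text
5.4833 [0.5241 0.0345 0.054 ] F [-0.5409  1.0038 -0.2481] M [-0.0698  0.0958  0.0102] op 0.09304321272665034 0.0 toolY yaw 13.832490857284927 zaxis [-0.0045  0.0001 -1.    ] q6 -0.27321098307857616
```

>>> {"op": "arm_command", "data": {
  "targets": [
    {"x":0,"y":0,"z":0,"rx":0,"ry":0,"rz":0,"claw":40},
    {"x":0,"y":0,"z":0,"rx":0,"ry":0,"rz":0,"claw":255},
    {"x":0,"y":0,"z":0,"rx":0,"ry":0,"rz":0,"claw":255},
    {"x":0,"y":0,"z":0,"rx":0,"ry":0,"rz":0,"claw":255},
    {"x":0,"y":0,"z":0,"rx":0,"ry":0,"rz":0,"claw":255},
    {"x":0,"y":0,"z":0,"rx":0,"ry":0,"rz":0,"claw":255},
    {"x":0,"y":0,"z":0,"rx":0,"ry":0,"rz":0,"claw":255},
    {"x":0,"y":0,"z":0,"rx":0,"ry":0,"rz":0,"claw":255},
    {"x":0,"y":0,"z":0,"rx":0,"ry":0,"rz":0,"claw":255}
  ],
  "squeeze": 10
}}

```text
t: 6.23
tool_pos: [0.5265, 0.0344, 0.0573]
orientation: [1.941, 2.47, 0.0]
force: [-2.3, -0.2, 6.4]
opening: 0.0616
gripper_force: 9.7
```

```bash
python3 st.py
```

```text
6.2333 [0.5265 0.0344 0.0573] F [-2.3409 -0.2149  6.3748] M [-0.1974  0.6309  0.0553] op 0.06161609148120915 9.729219870860106 toolY yaw 13.679405816466742 zaxis [ 0.0006 -0.0002 -1.    ] q6 -0.2704674054575311
```

>>> {"op": "arm_command", "data": {
  "targets": [
    {"x":0,"y":0,"z":0,"rx":0,"ry":0,"rz":0,"claw":0},
    {"x":0,"y":0,"z":0,"rx":0,"ry":0,"rz":0,"claw":0},
    {"x":0,"y":0,"z":0,"rx":0,"ry":0,"rz":0,"claw":0},
    {"x":0,"y":0,"z":0.03,"rx":0,"ry":0,"rz":0,"claw":0},
    {"x":0,"y":0,"z":0.08,"rx":0,"ry":0,"rz":0,"claw":0},
    {"x":0,"y":0,"z":0.14,"rx":0,"ry":0,"rz":0,"claw":0},
    {"x":-0.008,"y":-0.06,"z":0.19,"rx":0,"ry":0,"rz":0,"claw":0},
    {"x":-0.016,"y":-0.13,"z":0.206,"rx":0,"ry":0,"rz":0,"claw":0},
    {"x":-0.025,"y":-0.2,"z":0.206,"rx":0,"ry":0,"rz":0,"claw":0},
    {"x":-0.034,"y":-0.27,"z":0.206,"rx":0,"ry":0,"rz":0,"claw":0}
  ]
}}

```text
t: 7.07
tool_pos: [0.5097, -0.1018, 0.161]
orientation: [1.938, 2.469, 0.002]
force: [-0.5, -0.1, -1.2]
opening: 0.0928
gripper_force: 0.0
```

>>> {"op": "arm_command", "data": {
  "targets": [
    {"x":-0.009,"y":-0.07,"z":0,"rx":0,"ry":0,"rz":0,"claw":0},
    {"x":-0.018,"y":-0.14,"z":0,"rx":0,"ry":0,"rz":0,"claw":0},
    {"x":-0.027,"y":-0.21,"z":0,"rx":0,"ry":0,"rz":0,"claw":0},
    {"x":-0.036,"y":-0.29,"z":0,"rx":0,"ry":0,"rz":0,"claw":0},
    {"x":-0.044,"y":-0.362,"z":0,"rx":0,"ry":0,"rz":0,"claw":0},
    {"x":-0.044,"y":-0.362,"z":0,"rx":0,"ry":0,"rz":0,"claw":0},
    {"x":-0.044,"y":-0.362,"z":0,"rx":0,"ry":0,"rz":0,"claw":0},
    {"x":-0.044,"y":-0.362,"z":0,"rx":0,"ry":0,"rz":0,"claw":0}
  ]
}}

```text
t: 7.73
tool_pos: [0.487, -0.2812, 0.1592]
orientation: [-1.942, -2.469, -0.001]
force: [-0.3, -0.1, -0.4]
opening: 0.0927
gripper_force: 0.0
```

```bash
python3 st.py
python3 - <<'E'
from h import *
im,d,W=snap("top"); im2,d2,W2=snap("scene")
np.savez("s2.npz",im=im,W=W,im2=im2,W2=W2)
a=cv2.resize(im[190:245,270:320,::-1],None,fx=7,fy=7,interpolation=cv2.INTER_CUBIC)
b=cv2.resize(im2[170:240,240:310,::-1],None,fx=5.5,fy=5.5,interpolation=cv2.INTER_CUBIC)
cv2.imwrite("pics/s2.png",np.hstack([a,b]))
E
```

```text
7.7333 [ 0.487  -0.2812  0.1592] F [-0.3126 -0.0941 -0.3603] M [-0.0241  0.0392 -0.0103] op 0.09268581906079121 0.0 toolY yaw 13.62466453267367 zaxis [-0.0005  0.001  -1.    ] q6 -0.853007039501351
```

View pics/s2.png

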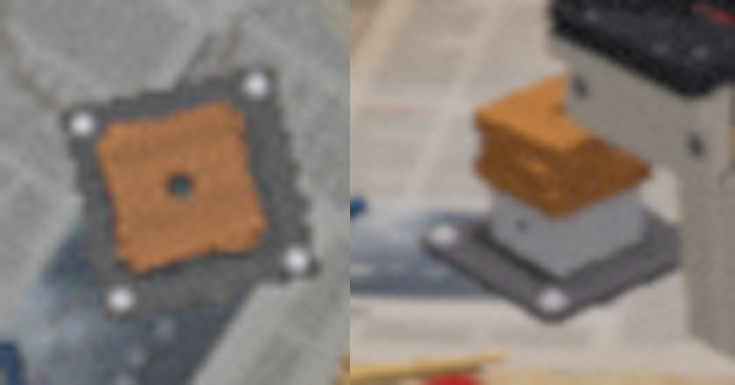

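The pile is square now: hole at (180,185) in the left crop, which matches the squeeze centre within 2 mm. Next, feel the pin with a light grip.

>>> {"op": "arm_command", "data": {
  "targets": [
    {"x":0,"y":0,"z":-0.05,"rx":0,"ry":0,"rz":0,"claw":0},
    {"x":0,"y":0,"z":-0.1,"rx":0,"ry":0,"rz":0,"claw":100},
    {"x":0,"y":0,"z":-0.14,"rx":0,"ry":0,"rz":0,"claw":150},
    {"x":0,"y":0,"z":-0.14,"rx":0,"ry":0,"rz":0,"claw":180},
    {"x":0,"y":0,"z":-0.14,"rx":0,"ry":0,"rz":0,"claw":255},
    {"x":0,"y":0,"z":-0.14,"rx":0,"ry":0,"rz":0,"claw":255},
    {"x":0,"y":0,"z":-0.14,"rx":0,"ry":0,"rz":0,"claw":255},
    {"x":0,"y":0,"z":-0.14,"rx":0,"ry":0,"rz":0,"claw":255},
    {"x":0,"y":0,"z":-0.14,"rx":0,"ry":0,"rz":0,"claw":255},
    {"x":0,"y":0,"z":-0.14,"rx":0,"ry":0,"rz":0,"claw":255}
  ],
  "squeeze": 4
}}

```text
t: 8.67
tool_pos: [0.4877, -0.2818, 0.0906]
orientation: [1.94, 2.469, 0.0]
force: [-0.1, -0.7, -0.4]
opening: 0.0372
gripper_force: 0.0
```

>>> {"op": "arm_command", "data": {
  "targets": [
    {"x":0,"y":0,"z":0,"rx":0,"ry":0,"rz":0,"claw":255},
    {"x":0,"y":0,"z":0,"rx":0,"ry":0,"rz":0,"claw":255},
    {"x":0,"y":0,"z":0,"rx":0,"ry":0,"rz":0,"claw":255},
    {"x":0,"y":0,"z":0,"rx":0,"ry":0,"rz":0,"claw":255},
    {"x":0,"y":0,"z":0,"rx":0,"ry":0,"rz":0,"claw":255}
  ],
  "squeeze": 4
}}

```text
t: 9.08
tool_pos: [0.4873, -0.2815, 0.0896]
orientation: [1.941, 2.47, 0.0]
force: [1.3, 0.3, 0.5]
opening: 0.0144
gripper_force: 4.0
```

```bash
python3 st.py
```

```text
9.0833 [ 0.4873 -0.2815  0.0896] F [1.2926 0.307  0.487 ] M [-0.0531 -0.1334 -0.0261] op 0.01436273257247463 3.9944613352417946 toolY yaw 13.670404384599882 zaxis [ 0.0002  0.     -1.    ] q6 -0.8536452439133881
```

>>> {"op": "arm_command", "data": {
  "targets": [
    {"x":0,"y":0,"z":0,"rx":0,"ry":0,"rz":0,"claw":110},
    {"x":0,"y":0,"z":0,"rx":0,"ry":0,"rz":0,"claw":110},
    {"x":0,"y":0,"z":0,"rx":0,"ry":0,"rz":-0.06,"claw":110},
    {"x":0,"y":0,"z":0,"rx":0,"ry":0,"rz":-0.12,"claw":110},
    {"x":0,"y":0,"z":0,"rx":0,"ry":0,"rz":-0.18,"claw":110},
    {"x":0,"y":0,"z":0,"rx":0,"ry":0,"rz":-0.24,"claw":110},
    {"x":0,"y":0,"z":0,"rx":0,"ry":0,"rz":-0.3,"claw":110},
    {"x":0,"y":0,"z":0,"rx":0,"ry":0,"rz":-0.36,"claw":110},
    {"x":0,"y":0,"z":0,"rx":0,"ry":0,"rz":-0.42,"claw":110},
    {"x":0,"y":0,"z":0,"rx":0,"ry":0,"rz":-0.48,"claw":110}
  ]
}}

```text
t: 9.92
tool_pos: [0.4871, -0.2815, 0.0895]
orientation: [-2.866, -1.286, 0.0]
force: [-0.1, -0.4, -0.0]
opening: 0.0527
gripper_force: 0.0
```

>>> {"op": "arm_command", "data": {
  "targets": [
    {"x":0,"y":0,"z":0,"rx":0,"ry":0,"rz":-0.06,"claw":110},
    {"x":0,"y":0,"z":0,"rx":0,"ry":0,"rz":-0.12,"claw":110},
    {"x":0,"y":0,"z":0,"rx":0,"ry":0,"rz":-0.18,"claw":110},
    {"x":0,"y":0,"z":0,"rx":0,"ry":0,"rz":-0.24,"claw":110},
    {"x":0,"y":0,"z":0,"rx":0,"ry":0,"rz":-0.3054,"claw":110},
    {"x":0,"y":0,"z":0,"rx":0,"ry":0,"rz":-0.3054,"claw":110},
    {"x":0,"y":0,"z":0,"rx":0,"ry":0,"rz":-0.3054,"claw":200},
    {"x":0,"y":0,"z":0,"rx":0,"ry":0,"rz":-0.3054,"claw":255},
    {"x":0,"y":0,"z":0,"rx":0,"ry":0,"rz":-0.3054,"claw":255},
    {"x":0,"y":0,"z":0,"rx":0,"ry":0,"rz":-0.3054,"claw":255}
  ]
}}

```text
t: 10.75
tool_pos: [0.4872, -0.2815, 0.0896]
orientation: [-3.119, -0.377, 0.0]
force: [1.0, -0.2, 0.9]
opening: 0.0307
gripper_force: 0.0
```

>>> {"op": "arm_command", "data": {
  "targets": [
    {"x":0,"y":0,"z":0,"rx":0,"ry":0,"rz":0,"claw":255},
    {"x":0,"y":0,"z":0,"rx":0,"ry":0,"rz":0,"claw":255},
    {"x":0,"y":0,"z":0,"rx":0,"ry":0,"rz":0,"claw":255},
    {"x":0,"y":0,"z":0,"rx":0,"ry":0,"rz":0,"claw":255},
    {"x":0,"y":0,"z":0,"rx":0,"ry":0,"rz":0,"claw":255}
  ],
  "squeeze": 4
}}

```text
t: 11.17
tool_pos: [0.4872, -0.2814, 0.0896]
orientation: [-3.119, -0.374, 0.0]
force: [-0.6, 1.0, 1.3]
opening: 0.0145
gripper_force: 4.0
```

```bash
python3 st.py
```

```text
11.1667 [ 0.4872 -0.2814  0.0896] F [-0.5871  1.0401  1.33  ] M [ 0.1325  0.1531 -0.0325] op 0.014479755887266585 3.9970123395323753 toolY yaw -76.31759492412962 zaxis [-0.      0.0001 -1.    ] q6 0.7169747516427106
```

>>> {"op": "arm_command", "data": {
  "targets": [
    {"x":0,"y":0,"z":0,"rx":0,"ry":0,"rz":0,"claw":255},
    {"x":0,"y":0,"z":0,"rx":0,"ry":0,"rz":0,"claw":255},
    {"x":0,"y":0,"z":0.02,"rx":0,"ry":0,"rz":0,"claw":255},
    {"x":0,"y":0,"z":0.04,"rx":0,"ry":0,"rz":0,"claw":255},
    {"x":0,"y":0,"z":0.07,"rx":0,"ry":0,"rz":0,"claw":255},
    {"x":0,"y":0,"z":0.12,"rx":0,"ry":0,"rz":0,"claw":255},
    {"x":0,"y":0,"z":0.17,"rx":0,"ry":0,"rz":0,"claw":255},
    {"x":0,"y":0.03,"z":0.2,"rx":0,"ry":0,"rz":0,"claw":255},
    {"x":0,"y":0.09,"z":0.2,"rx":0,"ry":0,"rz":0,"claw":255},
    {"x":0,"y":0.16,"z":0.2,"rx":0,"ry":0,"rz":0,"claw":255}
  ],
  "squeeze": 25
}}

```text
t: 12.0
tool_pos: [0.4882, -0.2026, 0.1929]
orientation: [3.117, 0.369, 0.006]
force: [1.5, 0.2, -2.2]
opening: 0.0147
gripper_force: 25.0
```

>>> {"op": "arm_command", "data": {
  "targets": [
    {"x":0.011,"y":0.07,"z":0,"rx":0,"ry":0,"rz":0,"claw":255},
    {"x":0.022,"y":0.14,"z":0,"rx":0,"ry":0,"rz":0,"claw":255},
    {"x":0.033,"y":0.21,"z":0,"rx":0,"ry":0,"rz":0,"claw":255},
    {"x":0.044,"y":0.28,"z":0,"rx":0,"ry":0,"rz":0,"claw":255},
    {"x":0.055,"y":0.34,"z":0,"rx":0,"ry":0,"rz":0,"claw":255},
    {"x":0.066,"y":0.4,"z":0,"rx":0,"ry":0,"rz":0,"claw":255},
    {"x":0.0786,"y":0.472,"z":0,"rx":0,"ry":0,"rz":0,"claw":255},
    {"x":0.0786,"y":0.472,"z":0,"rx":0,"ry":0,"rz":0,"claw":255},
    {"x":0.0786,"y":0.472,"z":0,"rx":0,"ry":0,"rz":0,"claw":255},
    {"x":0.0786,"y":0.472,"z":0,"rx":0,"ry":0,"rz":0,"claw":255}
  ],
  "squeeze": 25
}}

```text
t: 12.83
tool_pos: [0.5266, 0.0343, 0.1904]
orientation: [3.118, 0.375, 0.001]
force: [-0.1, 0.1, -1.7]
opening: 0.0142
gripper_force: 25.0
```

```bash
python3 st.py
python3 - <<'E'
from h import *
im2,d2,W2=snap("scene")
cv2.imwrite("pics/s3.png",cv2.resize(im2[110:230,220:340,::-1],None,fx=5,fy=5,interpolation=cv2.INTER_CUBIC))
E
```

```text
12.8333 [0.5266 0.0343 0.1904] F [-0.0963  0.115  -1.7029] M [-0.0211  0.1251 -0.062 ] op 0.014239961697352902 24.99474048614502 toolY yaw -76.27899226361609 zaxis [ 0.0007 -0.0006 -1.    ] q6 1.2995892231598947
```

View pics/s3.png

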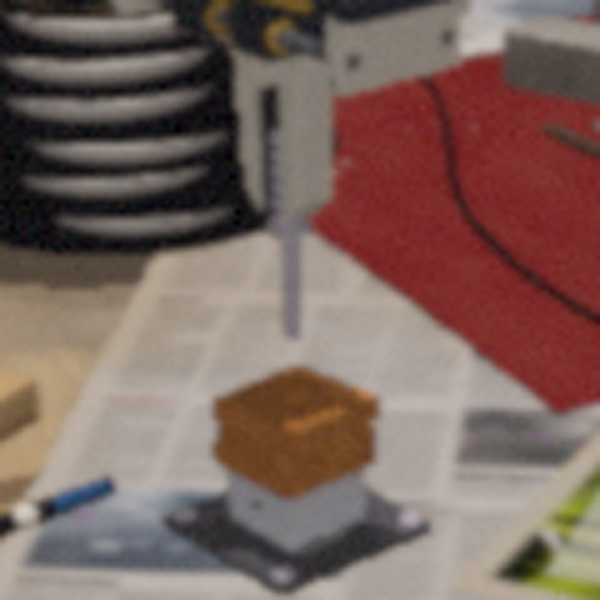

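The pin hangs upright, tip at (291,336) above the pile centred near (297,410). Descend carefully.

>>> {"op": "arm_command", "data": {
  "targets": [
    {"x":0,"y":0,"z":-0.03,"rx":0,"ry":0,"rz":0,"claw":255},
    {"x":0,"y":0,"z":-0.055,"rx":0,"ry":0,"rz":0,"claw":255},
    {"x":0,"y":0,"z":-0.064,"rx":0,"ry":0,"rz":0,"claw":255},
    {"x":0,"y":0,"z":-0.064,"rx":0,"ry":0,"rz":0,"claw":255},
    {"x":0,"y":0,"z":-0.064,"rx":0,"ry":0,"rz":0,"claw":255},
    {"x":0,"y":0,"z":-0.067,"rx":0,"ry":0,"rz":0,"claw":255},
    {"x":0,"y":0,"z":-0.07,"rx":0,"ry":0,"rz":0,"claw":255},
    {"x":0,"y":0,"z":-0.072,"rx":0,"ry":0,"rz":0,"claw":255}
  ],
  "squeeze": 25
}}

```text
t: 13.55
tool_pos: [0.5269, 0.0345, 0.154]
orientation: [3.119, 0.374, 0.001]
force: [-1.1, 0.1, -2.0]
opening: 0.0143
gripper_force: 25.0
```

```bash
python3 st.py
python3 - <<'E'
from h import *
u,v=220+291/5-.4,110+336/5-.4
print(ray("scene",u,v,.1088)+[.001,.0039,0])
E
```

```text
13.55 [0.5269 0.0345 0.154 ] F [-1.1434  0.0642 -1.9772] M [-0.0475  0.1687 -0.0005] op 0.014339874349360307 24.99574989080429 toolY yaw -76.33068935539342 zaxis [ 0.0009 -0.     -1.    ] q6 1.3004064960135555
[0.5288 0.0405 0.1088]
```

>>> {"op": "arm_command", "data": {
  "targets": [
    {"x":0,"y":0,"z":-0.004,"rx":0,"ry":0,"rz":0,"claw":255},
    {"x":0,"y":0,"z":-0.008,"rx":0,"ry":0,"rz":0,"claw":255},
    {"x":0,"y":0,"z":-0.012,"rx":0,"ry":0,"rz":0,"claw":255},
    {"x":0,"y":0,"z":-0.016,"rx":0,"ry":0,"rz":0,"claw":255},
    {"x":0,"y":0,"z":-0.02,"rx":0,"ry":0,"rz":0,"claw":255}
  ],
  "squeeze": 25
}}

```text
t: 13.97
tool_pos: [0.5264, 0.0345, 0.1433]
orientation: [-3.119, -0.374, 0.0]
force: [0.6, 0.2, -1.5]
opening: 0.0144
gripper_force: 25.0
```

```bash
python3 st.py
```

```text
13.9667 [0.5264 0.0345 0.1433] F [ 0.6024  0.1681 -1.4546] M [-0.0313  0.1148 -0.003 ] op 0.014363521459798943 24.99568998813629 toolY yaw -76.3222731923751 zaxis [-0.0002  0.     -1.    ] q6 1.3003720241750505
```

>>> {"op": "arm_command", "data": {
  "targets": [
    {"x":0,"y":0,"z":-0.004,"rx":0,"ry":0,"rz":0,"claw":255},
    {"x":0,"y":0,"z":-0.008,"rx":0,"ry":0,"rz":0,"claw":255},
    {"x":0,"y":0,"z":-0.012,"rx":0,"ry":0,"rz":0,"claw":255},
    {"x":0,"y":0,"z":-0.016,"rx":0,"ry":0,"rz":0,"claw":255},
    {"x":0,"y":0,"z":-0.02,"rx":0,"ry":0,"rz":0,"claw":255},
    {"x":0,"y":0,"z":-0.024,"rx":0,"ry":0,"rz":0,"claw":255}
  ],
  "squeeze": 25
}}

```text
t: 14.47
tool_pos: [0.5265, 0.0345, 0.1314]
orientation: [-3.119, -0.374, -0.0]
force: [0.6, 0.0, 0.1]
opening: 0.0141
gripper_force: 25.0
```

>>> {"op": "arm_command", "data": {
  "targets": [
    {"x":0,"y":0,"z":-0.004,"rx":0,"ry":0,"rz":0,"claw":255},
    {"x":0,"y":0,"z":-0.008,"rx":0,"ry":0,"rz":0,"claw":255},
    {"x":0,"y":0,"z":-0.012,"rx":0,"ry":0,"rz":0,"claw":255},
    {"x":0,"y":0,"z":-0.016,"rx":0,"ry":0,"rz":0,"claw":255},
    {"x":0,"y":0,"z":-0.02,"rx":0,"ry":0,"rz":0,"claw":255},
    {"x":0,"y":0,"z":-0.024,"rx":0,"ry":0,"rz":0,"claw":255}
  ],
  "squeeze": 25
}}

```text
t: 14.97
tool_pos: [0.5264, 0.0345, 0.1194]
orientation: [-3.119, -0.374, 0.0]
force: [-2.3, -1.0, -0.5]
opening: 0.0142
gripper_force: 25.0
```

```bash
python3 st.py
```

```text
14.9667 [0.5264 0.0345 0.1194] F [-2.2912 -0.9795 -0.4789] M [0.0599 0.5713 0.0072] op 0.014218955497422896 24.995220601558685 toolY yaw -76.33194753983383 zaxis [-0.0003  0.0001 -1.    ] q6 1.3004688424194892
```

>>> {"op": "arm_command", "data": {
  "targets": [
    {"x":0,"y":0,"z":-0.003,"rx":0,"ry":0,"rz":0,"claw":255},
    {"x":0,"y":0,"z":-0.006,"rx":0,"ry":0,"rz":0,"claw":255},
    {"x":0,"y":0,"z":-0.006,"rx":0,"ry":0,"rz":0,"claw":255}
  ],
  "squeeze": 25
}}

```text
t: 15.22
tool_pos: [0.5263, 0.0345, 0.1162]
orientation: [-3.119, -0.374, 0.001]
force: [-1.3, 0.3, -2.2]
opening: 0.0143
gripper_force: 25.0
```

>>> {"op": "arm_command", "data": {
  "targets": [
    {"x":0,"y":0,"z":-0.001,"rx":0,"ry":0,"rz":0,"claw":255},
    {"x":0,"y":0,"z":-0.002,"rx":0,"ry":0,"rz":0,"claw":255},
    {"x":0,"y":0,"z":-0.002,"rx":0,"ry":0,"rz":0,"claw":255}
  ],
  "squeeze": 25
}}

```text
t: 15.47
tool_pos: [0.5266, 0.0345, 0.1157]
orientation: [3.119, 0.374, 0.0]
force: [-0.8, -0.5, -1.1]
opening: 0.0146
gripper_force: 25.0
```

```bash
python3 st.py
```

```text
15.4667 [0.5266 0.0345 0.1157] F [-0.7541 -0.4553 -1.0616] M [-0.024   0.3552  0.0053] op 0.014573752790480898 24.994326531887054 toolY yaw -76.33101348656831 zaxis [ 0.0001 -0.     -1.    ] q6 1.3004597069194348
```

>>> {"op": "arm_command", "data": {
  "targets": [
    {"x":0,"y":0,"z":-0.001,"rx":0,"ry":0,"rz":0,"claw":255},
    {"x":0,"y":0,"z":-0.001,"rx":0,"ry":0,"rz":0,"claw":255}
  ],
  "squeeze": 25
}}

```text
t: 15.63
tool_pos: [0.5268, 0.0345, 0.1155]
orientation: [3.119, 0.374, 0.001]
force: [-1.0, 0.7, 2.6]
opening: 0.0144
gripper_force: 25.0
```

>>> {"op": "arm_command", "data": {
  "targets": [
    {"x":0,"y":0,"z":-0.001,"rx":0,"ry":0,"rz":0,"claw":255},
    {"x":0,"y":0,"z":-0.001,"rx":0,"ry":0,"rz":0,"claw":255}
  ],
  "squeeze": 25
}}

```text
t: 15.8
tool_pos: [0.5269, 0.0345, 0.1154]
orientation: [3.119, 0.374, 0.002]
force: [-1.8, 1.0, 5.7]
opening: 0.0138
gripper_force: 25.0
```

>>> {"op": "arm_command", "data": {
  "targets": [
    {"x":0,"y":0,"z":-0.001,"rx":0,"ry":0,"rz":0,"claw":255},
    {"x":0,"y":0,"z":-0.001,"rx":0,"ry":0,"rz":0,"claw":255}
  ],
  "squeeze": 25
}}

```text
t: 15.97
tool_pos: [0.5271, 0.0345, 0.1153]
orientation: [3.119, 0.374, 0.002]
force: [-3.2, 0.6, 8.1]
opening: 0.0145
gripper_force: 25.0
```

>>> {"op": "arm_command", "data": {
  "targets": [
    {"x":0.003,"y":0,"z":0,"rx":0,"ry":0,"rz":0,"claw":255},
    {"x":0.006,"y":0,"z":0,"rx":0,"ry":0,"rz":0,"claw":255},
    {"x":0.0098,"y":-0.0004,"z":0,"rx":0,"ry":0,"rz":0,"claw":255},
    {"x":0.0098,"y":-0.0004,"z":0,"rx":0,"ry":0,"rz":0,"claw":255}
  ],
  "squeeze": 25
}}

```text
t: 16.3
tool_pos: [0.5317, 0.035, 0.115]
orientation: [-3.118, -0.374, -0.001]
force: [-4.4, 3.1, 7.7]
opening: 0.0147
gripper_force: 25.0
```

>>> {"op": "arm_command", "data": {
  "targets": [
    {"x":-0.0004,"y":0.0028,"z":0,"rx":0,"ry":0,"rz":0,"claw":255},
    {"x":-0.0015,"y":0.0055,"z":0,"rx":0,"ry":0,"rz":0,"claw":255},
    {"x":-0.0032,"y":0.0078,"z":0,"rx":0,"ry":0,"rz":0,"claw":255}
  ],
  "squeeze": 25
}}

```text
t: 16.55
tool_pos: [0.5307, 0.0372, 0.1151]
orientation: [3.117, 0.374, 0.003]
force: [0.1, -5.0, 4.0]
opening: 0.0144
gripper_force: 25.0
```

>>> {"op": "arm_command", "data": {
  "targets": [
    {"x":-0.0023,"y":0.0017,"z":0,"rx":0,"ry":0,"rz":0,"claw":255},
    {"x":-0.0049,"y":0.0028,"z":0,"rx":0,"ry":0,"rz":0,"claw":255},
    {"x":-0.0078,"y":0.0032,"z":0,"rx":0,"ry":0,"rz":0,"claw":255}
  ],
  "squeeze": 25
}}

```text
t: 16.8
tool_pos: [0.5274, 0.0397, 0.1152]
orientation: [3.119, 0.374, 0.006]
force: [3.9, -1.8, 4.8]
opening: 0.0143
gripper_force: 25.0
```

```bash
python3 st.py
```

```text
16.8 [0.5274 0.0397 0.1152] F [ 3.9028 -1.8476  4.8436] M [-0.5597 -0.9168  0.0478] op 0.014250971325678298 25.015465021133423 toolY yaw -76.33724219310587 zaxis [ 0.0037 -0.0001 -1.    ] q6 1.3105103944421987
```

>>> {"op": "arm_command", "data": {
  "targets": [
    {"x":-0.0028,"y":-0.0004,"z":0,"rx":0,"ry":0,"rz":0,"claw":255},
    {"x":-0.0055,"y":-0.0015,"z":0,"rx":0,"ry":0,"rz":0,"claw":255},
    {"x":-0.0078,"y":-0.0032,"z":0,"rx":0,"ry":0,"rz":0,"claw":255}
  ],
  "squeeze": 25
}}

```text
t: 17.05
tool_pos: [0.5232, 0.0388, 0.1151]
orientation: [-3.118, -0.374, -0.005]
force: [5.0, 1.6, 5.4]
opening: 0.0141
gripper_force: 25.0
```

>>> {"op": "arm_command", "data": {
  "targets": [
    {"x":-0.0017,"y":-0.0023,"z":0,"rx":0,"ry":0,"rz":0,"claw":255},
    {"x":-0.0028,"y":-0.0049,"z":0,"rx":0,"ry":0,"rz":0,"claw":255},
    {"x":-0.0032,"y":-0.0078,"z":0,"rx":0,"ry":0,"rz":0,"claw":255}
  ],
  "squeeze": 25
}}

```text
t: 17.3
tool_pos: [0.5207, 0.0362, 0.1148]
orientation: [-3.116, -0.374, -0.003]
force: [1.1, 6.9, 7.9]
opening: 0.0143
gripper_force: 25.0
```

>>> {"op": "arm_command", "data": {
  "targets": [
    {"x":0.0004,"y":-0.0028,"z":0,"rx":0,"ry":0,"rz":0,"claw":255},
    {"x":0.0015,"y":-0.0055,"z":0,"rx":0,"ry":0,"rz":0,"claw":255},
    {"x":0.0032,"y":-0.0078,"z":0,"rx":0,"ry":0,"rz":0,"claw":255}
  ],
  "squeeze": 25
}}

```text
t: 17.55
tool_pos: [0.5216, 0.0327, 0.1145]
orientation: [-3.115, -0.374, 0.0]
force: [-2.2, 8.5, 8.7]
opening: 0.0145
gripper_force: 25.1
```

```bash
python3 st.py
```

```text
17.55 [0.5216 0.0327 0.1145] F [-2.2146  8.4757  8.6551] M [1.8515 0.4998 0.0528] op 0.014526306916664686 25.070155262947083 toolY yaw -76.30203842443754 zaxis [-0.0006  0.0042 -1.    ] q6 1.2920722884298184
```

>>> {"op": "arm_command", "data": {
  "targets": [
    {"x":0.0023,"y":-0.0017,"z":0,"rx":0,"ry":0,"rz":0,"claw":255},
    {"x":0.0049,"y":-0.0028,"z":0,"rx":0,"ry":0,"rz":0,"claw":255},
    {"x":0.0078,"y":-0.0032,"z":0,"rx":0,"ry":0,"rz":0,"claw":255}
  ],
  "squeeze": 25
}}

```text
t: 17.8
tool_pos: [0.5245, 0.03, 0.1135]
orientation: [-3.117, -0.374, 0.004]
force: [-2.6, 2.1, 3.2]
opening: 0.0144
gripper_force: 25.0
```

>>> {"op": "arm_command", "data": {
  "targets": [
    {"x":0,"y":0,"z":0,"rx":0,"ry":0,"rz":0,"claw":255},
    {"x":0,"y":0,"z":0,"rx":0,"ry":0,"rz":0,"claw":255},
    {"x":0,"y":0,"z":0,"rx":0,"ry":0,"rz":0,"claw":255}
  ],
  "squeeze": 25
}}

```text
t: 18.05
tool_pos: [0.5248, 0.0295, 0.1134]
orientation: [-3.118, -0.374, 0.004]
force: [-2.8, 4.7, 1.8]
opening: 0.0144
gripper_force: 25.0
```

```bash
python3 st.py
```

```text
18.05 [0.5248 0.0295 0.1134] F [-2.7658  4.6834  1.8026] M [1.0742 0.9083 0.0013] op 0.014377199590276349 25.005549788475037 toolY yaw -76.32088810205767 zaxis [-0.0024  0.0013 -1.    ] q6 1.2895288248017993
```

>>> {"op": "arm_command", "data": {
  "targets": [
    {"x":0,"y":0,"z":-0.001,"rx":0,"ry":0,"rz":0,"claw":255},
    {"x":0,"y":0,"z":-0.002,"rx":0,"ry":0,"rz":0,"claw":255},
    {"x":0,"y":0,"z":-0.002,"rx":0,"ry":0,"rz":0,"claw":255}
  ],
  "squeeze": 25
}}

```text
t: 18.3
tool_pos: [0.5252, 0.0296, 0.1131]
orientation: [-3.118, -0.374, 0.002]
force: [-3.9, 4.3, 6.8]
opening: 0.0143
gripper_force: 25.0
```

```bash
python3 st.py
```

```text
18.3 [0.5252 0.0296 0.1131] F [-3.8529  4.2995  6.8298] M [1.1213 1.2624 0.0343] op 0.014332482168561119 25.02312272787094 toolY yaw -76.32249131223465 zaxis [-0.0016  0.0013 -1.    ] q6 1.2895609368248502
```

>>> {"op": "arm_command", "data": {
  "targets": [
    {"x":-0.0015,"y":0.0015,"z":0,"rx":0,"ry":0,"rz":0,"claw":255},
    {"x":-0.003,"y":0.003,"z":0,"rx":0,"ry":0,"rz":0,"claw":255},
    {"x":-0.003,"y":0.003,"z":0,"rx":0,"ry":0,"rz":0,"claw":255}
  ],
  "squeeze": 25
}}

```text
t: 18.55
tool_pos: [0.5242, 0.0302, 0.1132]
orientation: [3.119, 0.374, -0.0]
force: [-1.9, 0.5, 4.3]
opening: 0.0143
gripper_force: 25.0
```

```bash
python3 st.py
```

```text
18.55 [0.5242 0.0302 0.1132] F [-1.8708  0.5223  4.2622] M [ 0.226   0.617  -0.0357] op 0.01432248470117297 24.995582699775696 toolY yaw -76.32671819497709 zaxis [-0.0002 -0.0003 -1.    ] q6 1.2923437012054488
```

>>> {"op": "arm_command", "data": {
  "targets": [
    {"x":0,"y":0,"z":-0.001,"rx":0,"ry":0,"rz":0,"claw":255},
    {"x":0,"y":0,"z":-0.002,"rx":0,"ry":0,"rz":0,"claw":255},
    {"x":0,"y":0,"z":-0.002,"rx":0,"ry":0,"rz":0,"claw":255}
  ],
  "squeeze": 25
}}

```text
t: 18.8
tool_pos: [0.5246, 0.0302, 0.1129]
orientation: [3.119, 0.374, 0.001]
force: [-3.5, 0.9, 10.4]
opening: 0.0145
gripper_force: 25.0
```

```bash
python3 st.py
python3 - <<'E'
from h import *
im2,d2,W2=snap("scene"); np.savez("s4.npz",im=im2)
cv2.imwrite("pics/s4.png",cv2.resize(im2[130:230,230:330,::-1],None,fx=6,fy=6,interpolation=cv2.INTER_CUBIC))
E
```

```text
18.8 [0.5246 0.0302 0.1129] F [-3.5494  0.9007 10.4141] M [0.2665 1.0809 0.0809] op 0.014461949910633688 25.003131330013275 toolY yaw -76.33306533106654 zaxis [ 0.0005 -0.0001 -1.    ] q6 1.2922403159260993
```

View pics/s4.png

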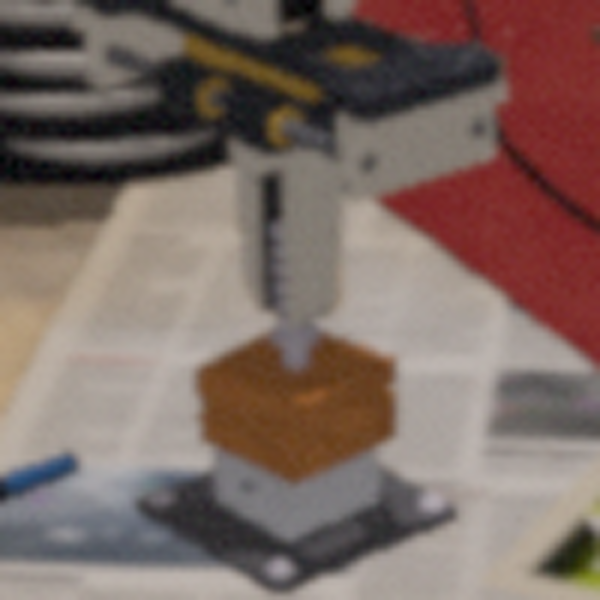

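The pin stands upright in all boards; collar close under the fingertips at (297,325), so the pin has probably slipped up ~2 mm rather than dropped in. I grip harder, lift slightly and feel the opening's walls.

>>> {"op": "arm_command", "data": {
  "targets": [
    {"x":0,"y":0,"z":0.002,"rx":0,"ry":0,"rz":0,"claw":255},
    {"x":0,"y":0,"z":0.004,"rx":0,"ry":0,"rz":0,"claw":255},
    {"x":0,"y":0,"z":0.006,"rx":0,"ry":0,"rz":0,"claw":255},
    {"x":0,"y":0,"z":0.006,"rx":0,"ry":0,"rz":0,"claw":255}
  ],
  "squeeze": 45
}}

```text
t: 19.18
tool_pos: [0.5241, 0.0301, 0.1146]
orientation: [3.119, 0.374, -0.001]
force: [-0.4, -0.1, -1.4]
opening: 0.0139
gripper_force: 45.0
```

>>> {"op": "arm_command", "data": {
  "targets": [
    {"x":0,"y":-0.003,"z":0,"rx":0,"ry":0,"rz":0,"claw":255},
    {"x":0,"y":-0.005,"z":0,"rx":0,"ry":0,"rz":0,"claw":255},
    {"x":0,"y":-0.005,"z":0,"rx":0,"ry":0,"rz":0,"claw":255}
  ],
  "squeeze": 45
}}

```text
t: 19.43
tool_pos: [0.5245, 0.0276, 0.1151]
orientation: [-3.119, -0.374, -0.0]
force: [-1.1, 1.4, -1.4]
opening: 0.0139
gripper_force: 45.0
```

```bash
python3 st.py
```

```text
19.4333 [0.5245 0.0276 0.1151] F [-1.1175  1.4034 -1.4106] M [ 0.2728  0.2278 -0.0042] op 0.013937321850959698 44.98892068862915 toolY yaw -76.33798990892967 zaxis [ 0.0001  0.0001 -1.    ] q6 1.2873089392002373
```

>>> {"op": "arm_command", "data": {
  "targets": [
    {"x":0,"y":-0.002,"z":0,"rx":0,"ry":0,"rz":0,"claw":255},
    {"x":0,"y":-0.004,"z":0,"rx":0,"ry":0,"rz":0,"claw":255},
    {"x":0,"y":-0.004,"z":0,"rx":0,"ry":0,"rz":0,"claw":255}
  ],
  "squeeze": 45
}}

```text
t: 19.68
tool_pos: [0.5244, 0.0263, 0.1151]
orientation: [-3.118, -0.374, -0.0]
force: [0.3, 5.0, -0.4]
opening: 0.0139
gripper_force: 45.0
```

>>> {"op": "arm_command", "data": {
  "targets": [
    {"x":0,"y":0.01,"z":0,"rx":0,"ry":0,"rz":0,"claw":255},
    {"x":0,"y":0.018,"z":0,"rx":0,"ry":0,"rz":0,"claw":255},
    {"x":0,"y":0.026,"z":0,"rx":0,"ry":0,"rz":0,"claw":255},
    {"x":0,"y":0.028,"z":0,"rx":0,"ry":0,"rz":0,"claw":255},
    {"x":0,"y":0.028,"z":0,"rx":0,"ry":0,"rz":0,"claw":255}
  ],
  "squeeze": 45
}}

```text
t: 20.1
tool_pos: [0.5244, 0.0402, 0.1152]
orientation: [3.119, 0.375, 0.0]
force: [0.4, 0.1, -0.6]
opening: 0.0143
gripper_force: 45.0
```

>>> {"op": "arm_command", "data": {
  "targets": [
    {"x":0,"y":0.002,"z":0,"rx":0,"ry":0,"rz":0,"claw":255},
    {"x":0,"y":0.003,"z":0,"rx":0,"ry":0,"rz":0,"claw":255},
    {"x":0,"y":0.003,"z":0,"rx":0,"ry":0,"rz":0,"claw":255}
  ],
  "squeeze": 45
}}

```text
t: 20.35
tool_pos: [0.5244, 0.0412, 0.1151]
orientation: [3.119, 0.374, -0.0]
force: [0.5, -1.1, -0.7]
opening: 0.0139
gripper_force: 45.0
```

>>> {"op": "arm_command", "data": {
  "targets": [
    {"x":0,"y":0.002,"z":0,"rx":0,"ry":0,"rz":0,"claw":255},
    {"x":0,"y":0.003,"z":0,"rx":0,"ry":0,"rz":0,"claw":255},
    {"x":0,"y":0.003,"z":0,"rx":0,"ry":0,"rz":0,"claw":255}
  ],
  "squeeze": 45
}}

```text
t: 20.6
tool_pos: [0.5245, 0.0423, 0.1152]
orientation: [3.118, 0.374, -0.0]
force: [0.5, -3.1, -1.3]
opening: 0.0144
gripper_force: 45.0
```

>>> {"op": "arm_command", "data": {
  "targets": [
    {"x":0,"y":-0.007,"z":0,"rx":0,"ry":0,"rz":0,"claw":255},
    {"x":0.005,"y":-0.014,"z":0,"rx":0,"ry":0,"rz":0,"claw":255},
    {"x":0.01,"y":-0.0165,"z":0,"rx":0,"ry":0,"rz":0,"claw":255},
    {"x":0.016,"y":-0.0165,"z":0,"rx":0,"ry":0,"rz":0,"claw":255},
    {"x":0.0165,"y":-0.0165,"z":0,"rx":0,"ry":0,"rz":0,"claw":255},
    {"x":0.0165,"y":-0.0165,"z":0,"rx":0,"ry":0,"rz":0,"claw":255}
  ],
  "squeeze": 45
}}

```text
t: 21.1
tool_pos: [0.5321, 0.0344, 0.1151]
orientation: [-3.119, -0.374, 0.003]
force: [-6.0, -0.4, 4.1]
opening: 0.0138
gripper_force: 45.0
```

>>> {"op": "arm_command", "data": {
  "targets": [
    {"x":-0.008,"y":0,"z":0,"rx":0,"ry":0,"rz":0,"claw":255},
    {"x":-0.016,"y":0,"z":0,"rx":0,"ry":0,"rz":0,"claw":255},
    {"x":-0.024,"y":0,"z":0,"rx":0,"ry":0,"rz":0,"claw":255},
    {"x":-0.028,"y":0,"z":0,"rx":0,"ry":0,"rz":0,"claw":255},
    {"x":-0.028,"y":0,"z":0,"rx":0,"ry":0,"rz":0,"claw":255}
  ],
  "squeeze": 45
}}

```text
t: 21.52
tool_pos: [0.5183, 0.0346, 0.1152]
orientation: [-3.119, -0.374, -0.0]
force: [-0.4, 0.3, -1.4]
opening: 0.0142
gripper_force: 45.0
```

```bash
python3 st.py
```

```text
21.5167 [0.5183 0.0346 0.1152] F [-0.3834  0.2793 -1.4491] M [-0.0754  0.1803  0.0005] op 0.014200559498732467 44.99296188354492 toolY yaw -76.32706912314106 zaxis [ 0.0001  0.     -1.    ] q6 1.300076245913068
```

>>> {"op": "arm_command", "data": {
  "targets": [
    {"x":-0.002,"y":0,"z":0,"rx":0,"ry":0,"rz":0,"claw":255},
    {"x":-0.003,"y":0,"z":0,"rx":0,"ry":0,"rz":0,"claw":255},
    {"x":-0.003,"y":0,"z":0,"rx":0,"ry":0,"rz":0,"claw":255}
  ],
  "squeeze": 45
}}

```text
t: 21.77
tool_pos: [0.5172, 0.0346, 0.1152]
orientation: [-3.119, -0.374, -0.0]
force: [-0.7, -0.7, -0.9]
opening: 0.0144
gripper_force: 45.0
```

>>> {"op": "arm_command", "data": {
  "targets": [
    {"x":-0.002,"y":0,"z":0,"rx":0,"ry":0,"rz":0,"claw":255},
    {"x":-0.003,"y":0,"z":0,"rx":0,"ry":0,"rz":0,"claw":255},
    {"x":-0.003,"y":0,"z":0,"rx":0,"ry":0,"rz":0,"claw":255}
  ],
  "squeeze": 45
}}

```text
t: 22.02
tool_pos: [0.5158, 0.0345, 0.1152]
orientation: [3.119, 0.374, 0.001]
force: [1.4, 0.7, -2.4]
opening: 0.014
gripper_force: 45.0
```

>>> {"op": "arm_command", "data": {
  "targets": [
    {"x":-0.001,"y":0,"z":0,"rx":0,"ry":0,"rz":0,"claw":255},
    {"x":-0.003,"y":0,"z":0,"rx":0,"ry":0,"rz":0,"claw":255},
    {"x":-0.003,"y":0,"z":0,"rx":0,"ry":0,"rz":0,"claw":255}
  ],
  "squeeze": 45
}}

```text
t: 22.27
tool_pos: [0.5149, 0.0345, 0.1154]
orientation: [3.119, 0.374, 0.003]
force: [5.0, 0.5, -4.0]
opening: 0.014
gripper_force: 45.0
```

```bash
python3 st.py
python3 - <<'E'
from h import *
im2,d2,W2=snap("scene"); np.savez("s5.npz",im=im2)
cv2.imwrite("pics/s5.png",cv2.resize(im2[150:230,240:310,::-1],None,fx=7,fy=7,interpolation=cv2.INTER_CUBIC))
E
```

```text
22.2667 [0.5149 0.0345 0.1154] F [ 4.99    0.4794 -3.9627] M [-0.0518 -1.131  -0.038 ] op 0.013978750847074296 44.997913241386414 toolY yaw -76.33455004483822 zaxis [ 0.002 -0.    -1.   ] q6 1.2997819213739066
```

View pics/s5.png

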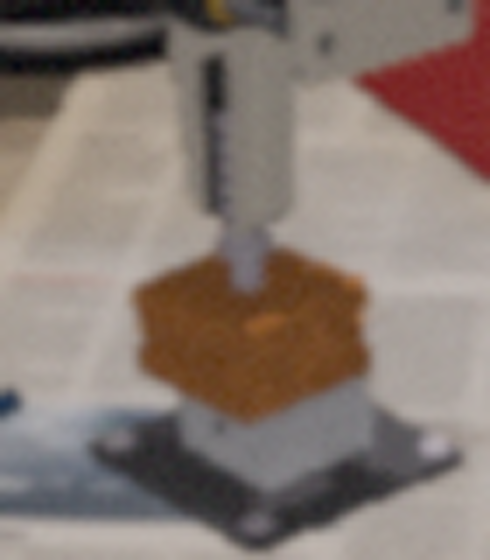

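The pin is at the −x wall, still upright (collar at (245,240), shank entering the board at (247,290)). The centre in TCP terms is about (0.5238, 0.0342); my first circle was 2 mm too far in +x. Search again from the −x side.

>>> {"op": "arm_command", "data": {
  "targets": [
    {"x":0.005,"y":0,"z":0,"rx":0,"ry":0,"rz":0,"claw":255},
    {"x":0.0082,"y":0,"z":-0.002,"rx":0,"ry":0,"rz":0,"claw":255},
    {"x":0.0082,"y":0,"z":-0.004,"rx":0,"ry":0,"rz":0,"claw":255},
    {"x":0.0082,"y":0,"z":-0.005,"rx":0,"ry":0,"rz":0,"claw":255},
    {"x":0.0082,"y":0,"z":-0.005,"rx":0,"ry":0,"rz":0,"claw":255}
  ],
  "squeeze": 45
}}

```text
t: 22.73
tool_pos: [0.5182, 0.0346, 0.1144]
orientation: [-3.119, -0.374, 0.001]
force: [-6.1, 0.3, 13.9]
opening: 0.0146
gripper_force: 45.0
```

```bash
python3 st.py
```

```text
22.7333 [0.5182 0.0346 0.1144] F [-6.0934  0.2709 13.9216] M [ 0.0458  1.893  -0.0307] op 0.014552194076923814 45.00743329524994 toolY yaw -76.32078793062614 zaxis [-0.0006 -0.     -1.    ] q6 1.3000354589963652
```

>>> {"op": "arm_command", "data": {
  "targets": [
    {"x":0,"y":0,"z":0.0018,"rx":0,"ry":0,"rz":0,"claw":255},
    {"x":0.0004,"y":-0.0028,"z":0.0018,"rx":0,"ry":0,"rz":0,"claw":255},
    {"x":0.0015,"y":-0.0055,"z":0.0018,"rx":0,"ry":0,"rz":0,"claw":255},
    {"x":0.0032,"y":-0.0078,"z":0.0018,"rx":0,"ry":0,"rz":0,"claw":255},
    {"x":0.0032,"y":-0.0078,"z":0.0018,"rx":0,"ry":0,"rz":0,"claw":255}
  ],
  "squeeze": 45
}}

```text
t: 23.15
tool_pos: [0.5196, 0.0311, 0.1138]
orientation: [-3.118, -0.374, 0.001]
force: [-0.9, 1.5, 0.1]
opening: 0.0142
gripper_force: 45.0
```

>>> {"op": "arm_command", "data": {
  "targets": [
    {"x":0,"y":0,"z":-0.001,"rx":0,"ry":0,"rz":0,"claw":255},
    {"x":0,"y":0,"z":-0.002,"rx":0,"ry":0,"rz":0,"claw":255},
    {"x":0,"y":0,"z":-0.002,"rx":0,"ry":0,"rz":0,"claw":255}
  ],
  "squeeze": 45
}}

```text
t: 23.4
tool_pos: [0.5196, 0.0307, 0.1121]
orientation: [-3.119, -0.374, 0.001]
force: [-0.0, 0.6, -1.0]
opening: 0.0141
gripper_force: 45.0
```

```bash
python3 st.py
```

```text
23.4 [0.5196 0.0307 0.1121] F [-0.0147  0.5614 -0.9696] M [0.2075 0.1959 0.0005] op 0.014112934480957748 44.989301562309265 toolY yaw -76.3268666649615 zaxis [-0.0006 -0.     -1.    ] q6 1.292636062000323
```

>>> {"op": "arm_command", "data": {
  "targets": [
    {"x":0,"y":0,"z":-0.002,"rx":0,"ry":0,"rz":0,"claw":255},
    {"x":0,"y":0,"z":-0.004,"rx":0,"ry":0,"rz":0,"claw":255},
    {"x":0,"y":0,"z":-0.004,"rx":0,"ry":0,"rz":0,"claw":255}
  ],
  "squeeze": 45
}}

```text
t: 23.65
tool_pos: [0.5198, 0.0306, 0.1102]
orientation: [3.119, 0.374, -0.0]
force: [0.7, 1.9, -1.9]
opening: 0.0138
gripper_force: 45.0
```

```bash
python3 st.py
```

```text
23.65 [0.5198 0.0306 0.1102] F [ 0.6882  1.8903 -1.8618] M [ 0.0955  0.0532 -0.0181] op 0.01381684999284211 44.989768266677856 toolY yaw -76.33093351434675 zaxis [-0.0003 -0.0001 -1.    ] q6 1.2926411855409445
```

>>> {"op": "arm_command", "data": {
  "targets": [
    {"x":0,"y":0,"z":-0.003,"rx":0,"ry":0,"rz":0,"claw":255},
    {"x":0,"y":0,"z":-0.006,"rx":0,"ry":0,"rz":0,"claw":255},
    {"x":0,"y":0,"z":-0.008,"rx":0,"ry":0,"rz":0,"claw":255},
    {"x":0,"y":0,"z":-0.008,"rx":0,"ry":0,"rz":0,"claw":255}
  ],
  "squeeze": 45
}}

```text
t: 23.98
tool_pos: [0.5198, 0.0306, 0.1062]
orientation: [3.119, 0.374, -0.0]
force: [0.3, 0.7, -2.2]
opening: 0.014
gripper_force: 45.0
```

```bash
python3 st.py
```

```text
23.9833 [0.5198 0.0306 0.1062] F [ 0.2598  0.7083 -2.1571] M [ 0.0528  0.0632 -0.0022] op 0.01404861387496725 44.990238547325134 toolY yaw -76.33250239691186 zaxis [-0.0002 -0.0001 -1.    ] q6 1.2926325979544115
```

>>> {"op": "arm_command", "data": {
  "targets": [
    {"x":0,"y":0,"z":-0.003,"rx":0,"ry":0,"rz":0,"claw":255},
    {"x":0,"y":0,"z":-0.006,"rx":0,"ry":0,"rz":0,"claw":255},
    {"x":0,"y":0,"z":-0.008,"rx":0,"ry":0,"rz":0,"claw":255},
    {"x":0,"y":0,"z":-0.008,"rx":0,"ry":0,"rz":0,"claw":255}
  ],
  "squeeze": 45
}}

```text
t: 24.32
tool_pos: [0.5198, 0.0306, 0.1022]
orientation: [3.119, 0.374, -0.0]
force: [1.0, -0.0, -2.6]
opening: 0.014
gripper_force: 45.0
```

>>> {"op": "arm_command", "data": {
  "targets": [
    {"x":0,"y":0,"z":-0.001,"rx":0,"ry":0,"rz":0,"claw":255},
    {"x":0,"y":0,"z":-0.002,"rx":0,"ry":0,"rz":0,"claw":255},
    {"x":0,"y":0,"z":-0.002,"rx":0,"ry":0,"rz":0,"claw":255}
  ],
  "squeeze": 45
}}

```text
t: 24.57
tool_pos: [0.5198, 0.0306, 0.1015]
orientation: [3.119, 0.374, -0.0]
force: [0.4, 0.2, -1.8]
opening: 0.0142
gripper_force: 45.0
```

>>> {"op": "arm_command", "data": {
  "targets": [
    {"x":0,"y":0,"z":-0.001,"rx":0,"ry":0,"rz":0,"claw":255},
    {"x":0,"y":0,"z":-0.002,"rx":0,"ry":0,"rz":0,"claw":255},
    {"x":0,"y":0,"z":-0.002,"rx":0,"ry":0,"rz":0,"claw":255}
  ],
  "squeeze": 45
}}

```text
t: 24.82
tool_pos: [0.52, 0.0306, 0.1011]
orientation: [3.119, 0.374, 0.0]
force: [-2.6, -0.2, 4.2]
opening: 0.014
gripper_force: 45.0
```

>>> {"op": "arm_command", "data": {
  "targets": [
    {"x":0,"y":0,"z":-0.001,"rx":0,"ry":0,"rz":0,"claw":255},
    {"x":0,"y":0,"z":-0.001,"rx":0,"ry":0,"rz":0,"claw":255}
  ],
  "squeeze": 45
}}

```text
t: 24.98
tool_pos: [0.5201, 0.0306, 0.1011]
orientation: [3.119, 0.374, 0.001]
force: [-4.2, 0.5, 8.9]
opening: 0.014
gripper_force: 45.0
```

>>> {"op": "arm_command", "data": {
  "targets": [
    {"x":0,"y":0,"z":-0.001,"rx":0,"ry":0,"rz":0,"claw":255},
    {"x":0,"y":0,"z":-0.001,"rx":0,"ry":0,"rz":0,"claw":255}
  ],
  "squeeze": 45
}}

```text
t: 25.15
tool_pos: [0.5201, 0.0306, 0.1011]
orientation: [3.119, 0.374, 0.001]
force: [-6.0, 0.2, 12.7]
opening: 0.0143
gripper_force: 45.0
```

>>> {"op": "arm_command", "data": {
  "targets": [
    {"x":0,"y":0,"z":0.002,"rx":0,"ry":0,"rz":0,"claw":255},
    {"x":0,"y":0,"z":0.002,"rx":0,"ry":0,"rz":0,"claw":180},
    {"x":0,"y":0,"z":0.002,"rx":0,"ry":0,"rz":0,"claw":120},
    {"x":0,"y":0,"z":0.002,"rx":0,"ry":0,"rz":0,"claw":100},
    {"x":0,"y":0,"z":0.002,"rx":0,"ry":0,"rz":0,"claw":100},
    {"x":0,"y":0,"z":0.002,"rx":0,"ry":0,"rz":0,"claw":100},
    {"x":0,"y":0,"z":0.002,"rx":0,"ry":0,"rz":0,"claw":100}
  ],
  "squeeze": 45
}}

```text
t: 25.73
tool_pos: [0.5198, 0.0306, 0.1004]
orientation: [-3.119, -0.374, 0.0]
force: [0.1, -0.2, 0.2]
opening: 0.0497
gripper_force: 0.0
```

>>> {"op": "arm_command", "data": {
  "targets": [
    {"x":0,"y":0,"z":0.02,"rx":0,"ry":0,"rz":0,"claw":100},
    {"x":0,"y":0,"z":0.06,"rx":0,"ry":0,"rz":0,"claw":100},
    {"x":0,"y":0,"z":0.11,"rx":0,"ry":0,"rz":0,"claw":100},
    {"x":0,"y":0,"z":0.17,"rx":0,"ry":0,"rz":0,"claw":100},
    {"x":0,"y":0,"z":0.22,"rx":0,"ry":0,"rz":0,"claw":100},
    {"x":-0.07,"y":0,"z":0.22,"rx":0,"ry":0,"rz":0,"claw":100},
    {"x":-0.14,"y":0,"z":0.22,"rx":0,"ry":0,"rz":0,"claw":100},
    {"x":-0.16,"y":0,"z":0.22,"rx":0,"ry":0,"rz":0,"claw":100},
    {"x":-0.16,"y":0,"z":0.22,"rx":0,"ry":0,"rz":0,"claw":100}
  ]
}}

```text
t: 26.48
tool_pos: [0.4383, 0.0308, 0.2114]
orientation: [3.119, 0.374, 0.001]
force: [0.0, -0.2, 0.2]
opening: 0.0567
gripper_force: 0.0
```

```bash
python3 st.py
python3 - <<'E'
from h import *
im2,d2,W2=snap("scene"); 
cv2.imwrite("pics/s6.png",cv2.resize(im2[150:240,230:330,::-1],None,fx=6,fy=6,interpolation=cv2.INTER_CUBIC))
E
```

```text
26.4833 [0.4383 0.0308 0.2114] F [ 0.049  -0.2431  0.2392] M [-0.0708  0.1311  0.0031] op 0.05670556878340046 0.0 toolY yaw -76.31996156734671 zaxis [ 0.0007 -0.     -1.    ] q6 1.285311717288515
```

View pics/s6.png

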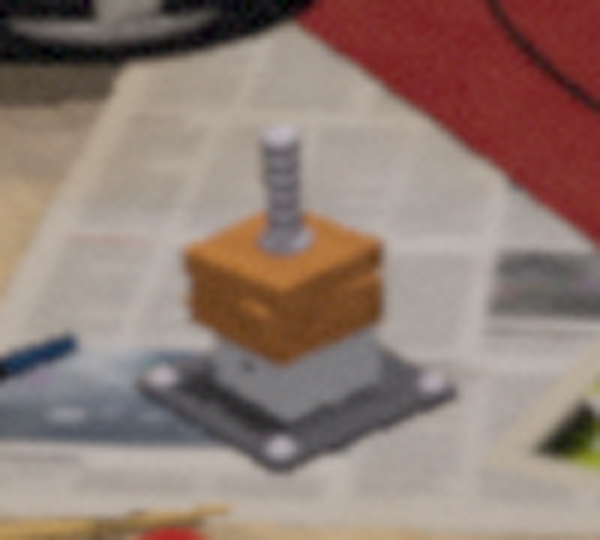

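The pin stands upright with its collar (285,240) on the top board, the boards lie flat, and the gripper is clear. Handing in.

```bash
python3 -c "
from plant import robot
print(robot.close_job())"
```

```text
the job is handed in; nothing more can be done
None
```

The job is handed in at about 26.5 s: the pin stands upright through the three squared-up boards, collar on the top board and gripper clear. The highest force I read at the wrist while pressing was about 14 N, and nothing came near the spool, block or whetstone; no verdict was returned.

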